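Shut the slide cabinet

ROBOT

A 7-joint arm with a two-finger parallel gripper is mounted at the origin on the work surface. World frame = base frame: x ahead of the robot, y to its left, z up, the work surface at z = 0. Lengths are in m, angles in rad, forces in N, time in s.
With the tool pointing down it reaches from about 0.425 to 0.95 m from the base axis. Payload 4.7 kg.
Tool frame: the origin (TCP) lies at the very end of the fingers, on their centre line; the grasp point (between the pads) lies 19 mm behind it (env.hold_point_z is the distance from the TCP to the grasp point, in m); z points along the fingers, y is the line along which they close (so a half turn about z gives the same grasp; the last joint's range is limited). The gripper opens to 87 mm and grips with 3 to 60 N. Pads are 19 mm wide; open, the fingers measure 117 mm over their backs; the gripper's body (75 mm by 190 mm) begins 51 mm behind the grasp point.
Start: joints at [1.255, 0.469, -0.049, 1.532, 0.024, 1.141, -0.082], TCP at [0.191, -0.647, 0.223] pointing down, gripper open.
Joint ranges: [-2.59, 2.59], [-0.33, 1.99], [-1.39, 1.29], [0.1, 2.45], [-1.04, 4.18], [0.21, 1.99], [-2.66, 2.66]. Speed limits (rad/s): [2.57, 2.57, 3.14, 3.14, 3.14, 3.14, 3.14].

INTERFACE

Orientations are given as [roll, pitch, yaw] about the fixed x, y, z axes, in that order (R = Rz(yaw) Ry(pitch) Rx(roll)).
In Python, from cell import env gives the robot as it stands.
- The arm moves only by the tool servo_tool, never from a script. Its argument "steps" is a list of rows, each a list of 2 entries, a list of its own where there are three numbers: the shift along the tool's x, y, z in cm, then the turn about the tool's z in degrees. In form: [[[tx, ty, tz], yaw], ...]. A call has 1 to 12 rows; each row is the pose to reach, as a shift and turn from the pose commanded when the call began, along the tool's axes at that moment; what a row does not reach only later rows make up. A row lasts 1/10 s, in which the tool goes at most 50 mm and 8.59 degrees, less where a joint would pass 70% of its speed; a pose out of reach is approached as far as the arm can. A call with a gripper value outside its range is refused whole. "jaw" is the opening, from -1 (shut) to 1 (fully open), so that 0 is half open, set as the call begins (left out, the last holds). The fingers move at their own pace and stop on an object; "grip_force" is the grip in N (left out, the last holds). Time passes only in rows, so rows that repeat a pose let the fingers close. It gives the time, the measured TCP pose, the force, the opening and the grip force at its end, in the units of the state.
- env.sense(): the state, without advancing time (a new reading comes with each control period).
- env.snapshot(name): name is "side" or "top" or "wrist"; returns the picture (420x560x3 uint8, red, green, blue); there is no depth.
- env.camera_model(name): a dict with "camera_matrix" (3x3 intrinsics, pixels), "dist" ([k1, k2, p1, p2, k3] as OpenCV has them; the pictures are not rectified), "R" (3x3) and "t" (3): a world point X has camera coordinates R X + t; the wrist camera has in their place "T_tool_cam" (4x4, takes a point from camera to tool coordinates, whose origin is the TCP and whose axes are the flange's). Camera axes: x right, y down, z forward; pixel columns grow to the right and rows downward; lengths in m; the calibration is good to about 2 mm. A picture is of the moment at which its call begins: read the wrist's pose just before it. camera_model takes no time and is no camera call.
- env.job_done(): hands the job in; it is judged then, once.
Trained networks look in the newest picture that a camera, given by its name, has taken for a name from the list of things; names that differ only in an ending like _2 or _b are one class to them, and where a whole thing is asked for, a point or a joint stands for the part that bears it (a point fixed in the world has none). Each returns a list of dicts, best first, with "score" (0 to 1); they miss things now and then, are a little off and sometimes report something else, mostly with a low value. They report only what shows in the picture. A call takes as long as a camera call.
- env.recognise(camera, name): "bbox" ([left, top, width, height] as shares, 0 to 1, of the picture: columns of its width, rows of its height, round what is visible of it).
- env.outline_of(camera, name): "region" (420x560 bool, what is visible of it) and "bbox" ([left, top, width, height] as shares, 0 to 1, of the picture: columns of its width, rows of its height, round what is visible of it).
- env.pinpoint(camera, name): "location" ([column, row] as shares, 0 to 1, of the picture: columns of its width, rows of its height: a listed point, or the origin of a listed thing).
The state is a dict: "time_s": time; "joint_pos": joint angles; "dq": joint speeds; "joint_efforts": joint torques, N m; "tool_pos": TCP position; "tcp_rot": TCP orientation; "wrist_force": force on the tool from outside, world axes, zero at the start; "ft_torque": the same for the moment, N m; "width": finger opening in m; "gripper_force": force on a finger pad.
Only numpy, scipy, OpenCV 4.12 (cv2) and the standard library are available. Lean on these libraries where they do the work, as an engineer would, in place of code of your own. Each camera call takes 0.05 s, during which the arm holds its last target. There are 200 camera calls.

TASK

Shut up the little wooden slide cabinet on the microscopy bench: push both of its pulled-out drawers fully home and push its raised lid down until it lies flat shut, in any order. Only push with the fingertips: do not pull a drawer further out or lift the lid higher, do not slam anything, and leave the jar, the bottle and the slide mailer beside it where they are.

Things in the scene. Friction and masses are not known exactly. Their poses are not given: they have to be found in the camera images.
- cabinet: Wooden bench-top filing cabinet for microscope slides, fixed to the bench: 150 mm deep (x), 210 mm wide (y), 85 mm high without its lid. Origin at the centre of its underside, on the bench; its -x axis points out of the drawer fronts (roughly to the robot), +y is the robot's left. Two drawers side by side below; above them, under the lid, an open tray with packs of blank slides that do not move.
- drawer_left (a joint): Drawer on the cabinet's +y side, in m: 0 = fully shut, positive = pulled out along the cabinet's -x; starts 0.02 to 0.055, stop at 0.11. Friction 1.5 N, stays where left, no catch. Front panel 92 mm wide, 12 mm thick, 6.5 to 50.5 mm above the bench; its outer face is at x = -0.081 minus the joint value in the cabinet frame, centred at y = +0.048.
- drawer_right (a joint): Drawer on the cabinet's -y side, in m: 0 = fully shut, positive = pulled out along the cabinet's -x; starts 0.02 to 0.055, stop at 0.11. Friction 1.5 N, stays where left, no catch. Front panel 92 mm wide, 12 mm thick, 6.5 to 50.5 mm above the bench; its outer face is at x = -0.081 minus the joint value in the cabinet frame, centred at y = -0.048.
- drawer_left_lip (a point): Middle of the outer edge of the left-hand drawer's steel pull lip: a ledge 50 mm wide (along the cabinet's y) and 10 mm thick that sticks out 15 mm from the drawer's front panel, 36 mm above the bench. Pushing on the lip or on the panel moves the drawer. Moves with the drawer; axes as the cabinet's.
- drawer_right_lip (a point): Middle of the outer edge of the right-hand drawer's steel pull lip: a ledge 50 mm wide (along the cabinet's y) and 10 mm thick that sticks out 15 mm from the drawer's front panel, 36 mm above the bench. Pushing on the lip or on the panel moves the drawer. Moves with the drawer; axes as the cabinet's.
- lid (a joint): Angle of the cabinet's wooden lid, in rad: 0 = flat shut on the cabinet's rim, growing as it swings up and back; starts 1.05 to 1.35, stop at 1.6. Flat board 160 mm from hinge to free edge, 210 mm wide, 6 mm thick, 0.18 kg, no handle or catch. Stiff hinge (0.32 N m): it stays at any angle and needs 1 to 5 N at the free edge to close.
- lid_hinge (a point): Middle of the lid's hinge line, at the top of the cabinet's far (+x) side, 85 mm above the bench: x = +0.075, y = 0 in the cabinet frame, axes as the cabinet's. The hinge line runs along the cabinet's y. The lid's underside lies on this line, and its top is 6 mm above it when shut.
- lid_edge (a point): Middle of the lid's free edge on its outer (top) face, 160 mm from the hinge. Turns with the lid; its z axis is the outward normal of the lid's outer face. When shut it overhangs the cabinet's front by 10 mm, 91 mm above the bench.
- stain_jar: Closed round jar, 56 mm across, 85 mm high, loose, upright beside the cabinet; origin at the centre of its underside. To be left alone.
- oil_bottle: Small closed bottle, 36 mm across, 75 mm high, loose, upright beside the cabinet; origin at the centre of its underside. To be left alone.
- slide_mailer: Closed plastic slide mailer lying flat, 85 x 36 x 30 mm (x, y, z), loose, beside the cabinet; origin at the centre of its underside. To be left alone.

How it is judged:
By the outcome, as a careful person would: the job done as asked, in the order asked, and still so for the second after the job is handed in, with the robot touching nothing.
It also fails if it takes over 54 s, if anything falls off the work surface, if the arm or the gripper's body presses on something with over 40 N, if the wrist force passes 120 N, or if a joint passes its speed limit or range.

## Working session

There is one attempt and no reset: what is moved stays moved. The work goes in short steps, Python scripts to look and compute and a tool call to move; the robot and the scene stay as the last step left them, time stands still between calls to the robot, and variables do not carry over. Pictures are saved under pics/ and viewed, at most 10 in all, crops included, and the job is handed in when it is done.

Besides the shell and the picture viewer there is one more tool, called after "Request:" as name(argument=value, ...), one argument or row to a line, values as JSON. servo_tool: Moves the arm, as the interface text tells. Its arguments: {"type":"object","properties":{"steps":{"type":"array"},"jaw":{"type":"number"},"grip_force":{"type":"number"}},"required":["steps"]}

```bash
mkdir -p pics; cat > h.py <<'E'
from cell import env
import numpy as np, cv2
from scipy.spatial.transform import Rotation as Ro
def ray(cam,loc):
    m=env.camera_model(cam)
    p=cv2.undistortPoints(np.array([[[loc[0]*560,loc[1]*420]]]),np.array(m["camera_matrix"]),np.array(m["dist"]))[0,0]
    R=np.array(m["R"]);t=np.array(m["t"]).ravel()
    return -R.T@t, R.T@np.array([p[0],p[1],1])
def at_z(cam,loc,z):
    o,d=ray(cam,loc); return o+d*(z-o[2])/d[2]
def tri(l1,l2):
    o1,d1=ray("side",l1);o2,d2=ray("top",l2)
    s=np.linalg.lstsq(np.c_[d1,-d2],o2-o1,rcond=None)[0]
    a=o1+d1*s[0];b=o2+d2*s[1]; return (a+b)/2,np.linalg.norm(a-b)
E
python3 - <<'E'
from h import *
np.set_printoptions(precision=4,suppress=True)
s=env.sense();print(s["time_s"],s["tool_pos"],s["tcp_rot"],s["width"])
ims=[]
for c in("side","top"):
    im=env.snapshot(c); ims.append(im); cv2.imwrite(f"pics/{c}0.png",im[:,:,::-1])
L={}
for n in["cabinet","drawer_left_lip","drawer_right_lip","lid_hinge","lid_edge","stain_jar","oil_bottle","slide_mailer"]:
    for c in("side","top"):
        r=env.pinpoint(c,n)
        if r: L[c,n]=r[0]["location"];print(c,n,r[0]["score"],np.array(L[c,n])*[560,420])
    if ("side",n) in L and ("top",n) in L: print("   tri",*tri(L["side",n],L["top",n]))
    z={"cabinet":0,"drawer_left_lip":.036,"drawer_right_lip":.036,"lid_hinge":.085,"stain_jar":0,"oil_bottle":0,"slide_mailer":0}.get(n)
    if z is not None:
        for c in("side","top"):
            if (c,n) in L: print("   z",c,at_z(c,L[c,n],z))
print(env.sense()["time_s"])
E
```

```text
0.0 [ 0.1908 -0.6468  0.2215] [-3.1396  0.0001  0.2869] 0.0868574477926753
side cabinet 0.59 [283.808 211.89 ]
top cabinet 0.73 [315.616 223.818]
   tri [ 0.6338 -0.022   0.0053] 0.008746849843038485
   z side [ 0.6329 -0.0288  0.    ]
   z top [ 0.6384 -0.0205  0.    ]
side drawer_left_lip 0.93 [320.712 234.318]
top drawer_left_lip 0.79 [299.6   292.992]
   tri [0.4916 0.0181 0.0319] 0.00860127234819296
   z side [0.4934 0.0241 0.036 ]
   z top [0.4879 0.0162 0.036 ]
side drawer_right_lip 0.79 [341.824 211.89 ]
top drawer_right_lip 0.86 [344.904 289.8  ]
   tri [ 0.4936 -0.0794  0.0319] 0.0037713643198970435
   z side [ 0.4901 -0.0761  0.036 ]
   z top [ 0.4953 -0.0779  0.036 ]
side lid_hinge 0.64 [255.472 174.594]
top lid_hinge 0.71 [318.192 184.296]
   tri [ 0.7081 -0.0163  0.0975] 0.007236206131559477
   z side [ 0.7212 -0.0283  0.085 ]
   z top [ 0.7078 -0.019   0.085 ]
side lid_edge 0.6 [285.6   138.684]
top lid_edge 0.8 [330.008 206.22 ]
   tri [ 0.6334 -0.0271  0.2297] 0.004197210122012008
side stain_jar 0.64 [265.496 263.508]
top stain_jar 0.82 [235.816 249.816]
   tri [ 0.574   0.1517 -0.    ] 0.011662851135453733
   z side [0.5685 0.1495 0.    ]
   z top [0.5792 0.1544 0.    ]
side oil_bottle 0.68 [217.672 243.18 ]
top oil_bottle 0.54 [235.592 197.694]
   tri [0.6987 0.1597 0.0022] 0.00807950890244279
   z side [ 0.7043  0.1593 -0.    ]
   z top [0.6956 0.1579 0.    ]
top slide_mailer 0.56 [397.096 222.684]
   z top [ 0.6428 -0.2007  0.    ]
0.9
```

```bash
python3 -c "
import cv2
a=cv2.imread('pics/side0.png');b=cv2.imread('pics/top0.png')
cv2.imwrite('pics/both0.png',cv2.resize(cv2.vconcat([a,b]),(400,600)) if 0 else cv2.resize(cv2.hconcat([a,b]),(800,300)))"
```

```text
(no output)
```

View pics/side0.png

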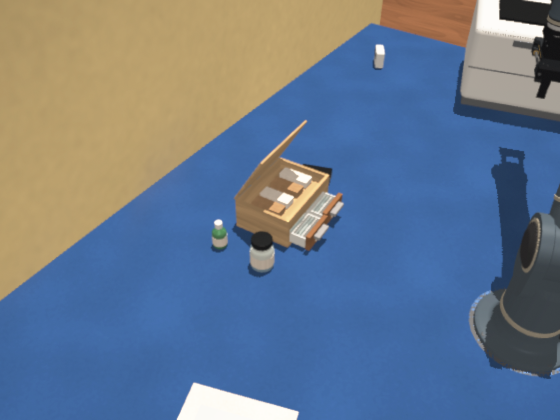

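View pics/top0.png

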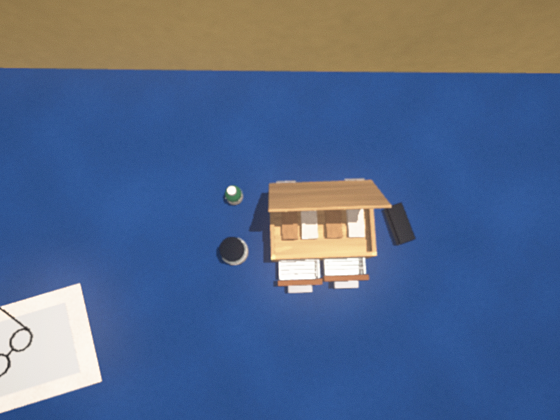

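The side view shows the cabinet with the lid up, its edge near (305,125) and both drawers out near (325,220). The top view shows the front rim running about (271,259) to (374,255), and the jar, bottle and mailer stand clear. I'll push both drawers at once with the open fingers, which land about ±51 mm apart against lips at ±48 mm.

```bash
cat >> h.py <<'E'
def steps(wps,yaw):
    "world waypoints -> tool-axis shift in cm, turn in deg, from the measured pose"
    s=env.sense();R=Ro.from_euler("xyz",s["tcp_rot"]).as_matrix();p=np.array(s["tool_pos"])
    print("t",s["time_s"],"p",p,"rot",s["tcp_rot"],"f",s["wrist_force"])
    for w in wps: print(w,np.round(R.T@(np.array(w)-p)*100,1),round(np.degrees(s["tcp_rot"][2]-yaw),1))
E
python3 - <<'E'
from h import *
np.set_printoptions(precision=4,suppress=True)
a=at_z("top",(271/560,259/420),.085);b=at_z("top",(374/560,255/420),.085);print(a,b,np.linalg.norm(a-b),(a+b)/2)
d=a-b;yaw=np.arctan2(-d[0],d[1]);print("yaw",yaw)
steps([(.33,-.45,.22),(.44,-.20,.2),(.445,-.033,.12)],.04)
E
```

```text
[0.5545 0.0755 0.085 ] [ 0.5644 -0.1297  0.085 ] 0.2053782686055539 [ 0.5595 -0.0271  0.085 ]
yaw 0.04856668396525786
t 0.9 p [ 0.191  -0.6474  0.2226] rot [ 3.1415 -0.0001  0.2868] f [-0.0603  0.0046 -0.0888]
(0.33, -0.45, 0.22) [ 18.9 -15.    0.3] 14.1
(0.44, -0.2, 0.2) [ 36.5 -35.9   2.3] 14.1
(0.445, -0.033, 0.12) [ 41.7 -51.7  10.3] 14.1
```

Request:
servo_tool(
  steps=[
    [[4.5,-3.5,0],2],
    [[9,-7,0],5],
    [[14,-11,0],8],
    [[19,-15,0.3],11],
    [[23,-20,0.8],13.8],
    [[28,-25.5,1.2],13.8],
    [[32.5,-31,1.8],13.8],
    [[36.5,-36,2.3],13.8],
    [[38.5,-41,4],13.8],
    [[40.5,-46,6.5],13.8],
    [[41.7,-51.5,9.5],13.8],
    [[41.7,-51.5,10.3],13.8],
  ],
  jaw=1,
)

```text
time_s: 2.1
tool_pos: [0.434, -0.1158, 0.1535]
tcp_rot: [3.141, -0.002, 0.046]
wrist_force: [1.1, -0.2, 0.2]
width: 0.087
gripper_force: 0.0
```

```bash
python3 - <<'E'
from h import *
steps([(.445,-.0325,.12),(.446,-.0325,.029),(.5,-.0305,.029),(.537,-.0286,.029)],.046)
im=env.snapshot("wrist");cv2.imwrite("pics/w1.png",im[:,:,::-1])
im=env.snapshot("top");cv2.imwrite("pics/t1.png",im[:,:,::-1])
m=env.camera_model("wrist");T=np.array(m["T_tool_cam"]);s=env.sense()
R=Ro.from_euler("xyz",s["tcp_rot"]).as_matrix()
for n in("drawer_left_lip","drawer_right_lip"):
    r=env.pinpoint("wrist",n)
    if r:
        l=r[0]["location"];p=cv2.undistortPoints(np.array([[[l[0]*560,l[1]*420]]]),np.array(m["camera_matrix"]),np.array(m["dist"]))[0,0]
        d=R@T[:3,:3]@[p[0],p[1],1];o=R@T[:3,3]+s["tool_pos"];print(n,r[0]["score"],l,o+d*(.036-o[2])/d[2])
E
```

```text
t 2.1 p [ 0.43402062 -0.11579694  0.15348996] rot [ 3.14074388e+00 -2.48508186e-03  4.59811410e-02] f [ 1.08255642 -0.16192476  0.20226906]
(0.445, -0.0325, 0.12) [ 1.5 -8.3  3.3] -0.0
(0.446, -0.0325, 0.029) [ 1.5 -8.3 12.4] -0.0
(0.5, -0.0305, 0.029) [ 7.  -8.2 12.5] -0.0
(0.537, -0.0286, 0.029) [10.7 -8.2 12.5] -0.0
drawer_left_lip 0.7 [0.2173, 0.3102] [0.48532713 0.02067531 0.036     ]
drawer_right_lip 0.96 [0.4279, 0.2952] [ 0.49547343 -0.07244008  0.036     ]
```

View pics/w1.png

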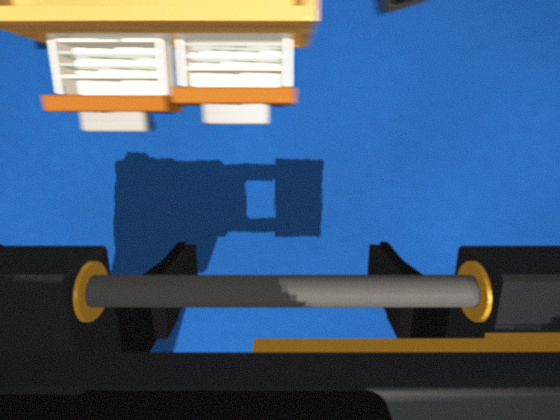

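The wrist picture shows both lips, at about (115,122) and (236,114), clear ahead of the open fingers.

```bash
python3 - <<'E'
from h import *
steps([(.445,-.032,.12),(.446,-.032,.029),(.5,-.0295,.029),(.535,-.0275,.029)],.046)
E
```

```text
t 2.3 p [ 0.43333118 -0.11681995  0.15314972] rot [3.14145708e+00 3.70848099e-04 4.88090082e-02] f [ 0.16931489 -0.1460713   0.4190819 ]
(0.445, -0.032, 0.12) [ 1.6 -8.4  3.3] 0.2
(0.446, -0.032, 0.029) [ 1.7 -8.4 12.4] 0.2
(0.5, -0.0295, 0.029) [ 7.1 -8.4 12.4] 0.2
(0.535, -0.0275, 0.029) [10.6 -8.4 12.4] 0.2
```

Request:
servo_tool(
  steps=[
    [[0.8,-4,2],0],
    [[1.2,-8,3.3],0],
    [[1.2,-8.4,7],0],
    [[1.2,-8.4,10],0],
    [[1.4,-8.4,12.3],0],
    [[1.8,-8.4,12.4],0],
    [[2.5,-8.4,12.4],0],
    [[3.2,-8.4,12.4],0],
    [[3.8,-8.4,12.4],0],
    [[4.4,-8.4,12.4],0],
    [[5,-8.4,12.4],0],
    [[5.6,-8.4,12.4],0],
  ],
)

```text
time_s: 3.5
tool_pos: [0.4852, -0.0312, 0.0294]
tcp_rot: [3.141, 0.001, 0.046]
wrist_force: [-2.3, 0.1, 0.6]
width: 0.087
gripper_force: 1.4
```

Request:
servo_tool(
  steps=[
    [[0.4,0,0],0],
    [[0.8,0,0],0],
    [[1.2,0,0],0],
    [[1.6,0,0],0],
    [[2,0,0],0],
    [[2.4,0,0],0],
    [[2.8,0,0],0],
    [[3.1,0,0],0],
    [[3.4,0,0],0],
    [[3.6,0,0],0],
    [[3.8,0,0],0],
    [[3.9,0,0],0],
  ],
)

```text
time_s: 4.7
tool_pos: [0.5244, -0.0294, 0.0291]
tcp_rot: [3.142, 0.0, 0.046]
wrist_force: [-3.3, -1.0, -1.5]
width: 0.0871
gripper_force: 1.5
```

Request:
servo_tool(
  steps=[
    [[0.15,0,0],0],
    [[0.3,0,0],0],
    [[0.45,0,0],0],
    [[0.6,0,0],0],
    [[0.6,0,0],0],
  ],
)

```text
time_s: 5.2
tool_pos: [0.5263, -0.0294, 0.029]
tcp_rot: [3.141, 0.009, 0.045]
wrist_force: [-11.5, -0.4, 6.1]
width: 0.0872
gripper_force: 5.7
```

Request:
servo_tool(
  steps=[
    [[0.15,0,0],0],
    [[0.3,0,0],0],
    [[0.3,0,0],0],
    [[0.3,0,0],0],
  ],
)

```text
time_s: 5.6
tool_pos: [0.5264, -0.0294, 0.0287]
tcp_rot: [3.14, 0.015, 0.045]
wrist_force: [-16.7, -0.2, 11.7]
width: 0.0868
gripper_force: 8.6
```

```bash
python3 - <<'E'
from h import *
s=env.sense();print(s["tool_pos"],s["tcp_rot"],s["wrist_force"],s["ft_torque"])
E
```

```text
[ 0.52639128 -0.02935336  0.02872063] [3.14013565 0.01452198 0.04502401] [-16.74879806  -0.22187015  11.73340149] [-0.23560047  3.6056015  -0.20101398]
```

Request:
servo_tool(
  steps=[
    [[-1.5,0,0],0],
    [[-4,0,0],0],
    [[-6,0,-3],0],
    [[-6,0,-8],0],
    [[-6,0,-13],0],
    [[-5,0,-18],0],
    [[-3,0,-23],0],
    [[0,0,-26],0],
    [[5,0,-26],0],
    [[10,0,-26],0],
    [[15,0,-26],0],
    [[18,0,-26],0],
  ],
  jaw=-1,
)

```text
time_s: 6.8
tool_pos: [0.7177, -0.0199, 0.2897]
tcp_rot: [-3.141, -0.006, 0.046]
wrist_force: [0.4, 0.5, 0.4]
width: 0.0026
gripper_force: 0.0
```

```bash
python3 - <<'E'
from h import *
env.snapshot("side");im=env.snapshot("top");cv2.imwrite("pics/t2.png",im[:,:,::-1])
L={}
im=env.snapshot("side");cv2.imwrite("pics/s2.png",cv2.resize(im[90:270,190:390],None,fx=3,fy=3)[:,:,::-1])
for c in("side","top"):
    for n in("drawer_left_lip","drawer_right_lip","lid_edge"):
        r=env.pinpoint(c,n)
        if r:L[c,n]=r[0]["location"];print(c,n,r[0]["score"],at_z(c,L[c,n],.036))
if ("side","lid_edge") in L and ("top","lid_edge") in L: print(tri(L["side","lid_edge"],L["top","lid_edge"]))
steps([(.705,-.021,.285),(.705,-.021,.2),(.665,-.022,.2)],.046)
E
```

```text
side drawer_left_lip 0.85 [0.54539197 0.02008059 0.036     ]
side drawer_right_lip 0.71 [ 0.54566685 -0.08092751  0.036     ]
side lid_edge 0.56 [ 0.79360687 -0.26536712  0.036     ]
top drawer_left_lip 0.6 [0.53712694 0.01572414 0.036     ]
top drawer_right_lip 0.69 [ 0.5338391  -0.07612523  0.036     ]
top lid_edge 0.8 [ 0.67060419 -0.04956785  0.036     ]
(array([ 0.63724525, -0.02605212,  0.22746146]), np.float64(0.0051011299656479785))
t 7.25 p [ 0.71256367 -0.02081527  0.29038552] rot [ 3.14107761e+00 -1.58908615e-03  4.58144639e-02] f [0.31994466 0.18495867 0.59186342]
(0.705, -0.021, 0.285) [-0.8 -0.   0.5] -0.0
(0.705, -0.021, 0.2) [-0.8 -0.   9. ] -0.0
(0.665, -0.022, 0.2) [-4.8 -0.1  9. ] -0.0
```

View pics/s2.png

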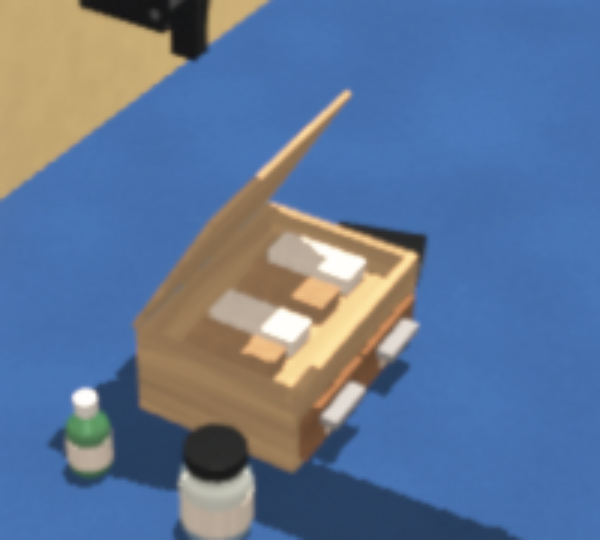

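The drawers look shut, with the lips at (343,405) and (398,340) close against the cabinet. The lid is still raised and the fingers are above and behind it, so I'll start on the lid.

Request:
servo_tool(
  steps=[
    [[-0.5,0,3],0],
    [[-0.5,0,6.5],0],
    [[-0.5,0,9],0],
    [[-1.5,0,9],0],
    [[-2.3,0,9],0],
    [[-3,0,9],0],
    [[-3.5,0,9],0],
    [[-4,0,9],0],
    [[-4.5,0,9],0],
  ],
)

```text
time_s: 8.15
tool_pos: [0.6681, -0.0227, 0.2001]
tcp_rot: [3.141, -0.002, 0.046]
wrist_force: [0.3, 0.3, -0.5]
width: 0.0004
gripper_force: 0.0
```

Request:
servo_tool(
  steps=[
    [[-0.4,0,0],0],
    [[-0.8,0,0],0],
    [[-1.3,0,0.1],0],
    [[-1.8,0,0.2],0],
    [[-2.3,0,0.4],0],
    [[-2.7,0,0.6],0],
    [[-3.1,0,0.9],0],
    [[-3.5,0,1.2],0],
    [[-3.9,0,1.5],0],
    [[-4.3,0,1.9],0],
    [[-4.6,0,2.2],0],
    [[-4.8,0,2.4],0],
  ],
)

```text
time_s: 9.35
tool_pos: [0.6198, -0.0249, 0.1748]
tcp_rot: [3.142, 0.0, 0.046]
wrist_force: [0.9, 0.2, 0.7]
width: 0.0003
gripper_force: 0.8
```

```bash
python3 - <<'E'
from h import *
im=env.snapshot("side");cv2.imwrite("pics/s3.png",cv2.resize(im[90:270,190:390],None,fx=3,fy=3)[:,:,::-1])
steps([],0)
E
```

```text
t 9.4 p [ 0.61939779 -0.02496419  0.17459648] rot [3.14152736e+00 1.17431676e-03 4.60104464e-02] f [ 0.86311135  0.36270596 -0.05076238]
```

View pics/s3.png

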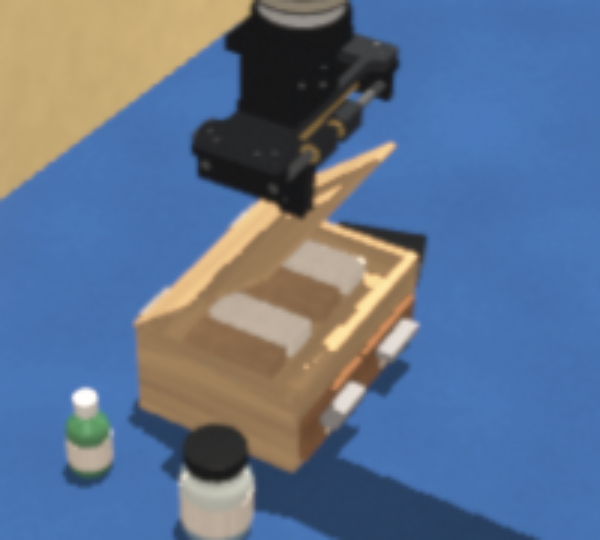

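The lid is coming down; its far free corner is now at crop (395,145), with the fingers near (297,212). I'll overlay the projected lid to check where the tip touches it.

```bash
python3 - <<'E'
from h import *
m=env.camera_model("side");K=np.array(m["camera_matrix"]);d=np.array(m["dist"]);R=np.array(m["R"]);t=np.array(m["t"]).ravel()
ps=env.sense()["tool_pos"]
pj=lambda X:cv2.projectPoints(np.array(X,float).reshape(-1,1,3),cv2.Rodrigues(R)[0],t,K,d)[0][:,0]
f=lambda P:(P-[190,90])*3
psi=.046;c=np.array([.6344,-.0237,0]);W=lambda x,y,z:c+[x*np.cos(psi)-y*np.sin(psi),x*np.sin(psi)+y*np.cos(psi),z]
cam=-R.T@t;print("cam",cam)
print("tip",f(pj([ps])))
xl=(np.array(ps)-c);x=xl[0]*np.cos(psi)+xl[1]*np.sin(psi);print("tip cab x",x,"z",ps[2],"theta of tip corner",np.arctan2(ps[2]-.085,.075-x+.0095))
for th in(1.1,.8,.7,.6,.5):
    n=np.array([np.sin(th)*np.cos(psi),0,np.cos(th)])
    e=[W(.075-.16*np.cos(th)+.006*np.sin(th),y,.085+.16*np.sin(th)+.006*np.cos(th)) for y in(.105,-.105)]
    print(th,f(pj(e)).round(),"outer seen" if n@(cam-e[0])>0 else "under seen")
E
```

```text
cam [0.06686398 0.86871667 0.94003791]
tip [[296.38615025 210.34879566]]
tip cab x -0.01504447504589736 z 0.17459648275572914 theta of tip corner 0.7328509280019767
1.1 [[200. 212.]
 [337.  83.]] under seen
0.8 [[246. 257.]
 [379. 124.]] outer seen
0.7 [[259. 274.]
 [390. 139.]] outer seen
0.6 [[271. 292.]
 [400. 156.]] outer seen
0.5 [[281. 310.]
 [409. 172.]] outer seen
```

The overlay fits: the far corner at (395,145) puts the lid at about 0.68 rad, and the tip is on its outer face. I'll continue along the arc.

Request:
servo_tool(
  steps=[
    [[-0.4,0,0.5],0],
    [[-0.8,0,1],0],
    [[-1.2,0,1.5],0],
    [[-1.6,0,2.1],0],
    [[-1.9,0,2.7],0],
    [[-2.2,0,3.3],0],
    [[-2.5,0,3.9],0],
    [[-2.7,0,4.5],0],
    [[-2.9,0,5.1],0],
    [[-3.1,0,5.7],0],
    [[-3.2,0,6.2],0],
    [[-3.3,0,6.6],0],
  ],
)

```text
time_s: 10.6
tool_pos: [0.5871, -0.0264, 0.1087]
tcp_rot: [3.142, 0.0, 0.046]
wrist_force: [0.0, -0.0, 0.8]
width: 0.0004
gripper_force: 0.7
```

Request:
servo_tool(
  steps=[
    [[0,0,0.3],0],
    [[0,0,0.6],0],
    [[-0.1,0,0.9],0],
    [[-0.1,0,1.2],0],
    [[-0.1,0,1.4],0],
    [[-0.1,0,1.6],0],
    [[-0.1,0,1.7],0],
    [[-0.1,0,1.8],0],
  ],
)

```text
time_s: 11.4
tool_pos: [0.5861, -0.0266, 0.0914]
tcp_rot: [3.141, 0.0, 0.046]
wrist_force: [-3.5, 0.6, 8.2]
width: 0.0003
gripper_force: 4.5
```

Request:
servo_tool(
  steps=[
    [[0,0,0.15],0],
    [[0,0,0.3],0],
    [[0,0,0.3],0],
  ],
)

```text
time_s: 11.7
tool_pos: [0.5861, -0.0266, 0.0912]
tcp_rot: [3.14, 0.0, 0.046]
wrist_force: [-9.1, -0.8, 19.8]
width: 0.0004
gripper_force: 10.2
```

Request:
servo_tool(
  steps=[
    [[0,0,-1],0],
    [[0,0,-4],0],
    [[0,0,-9],0],
    [[-4,2,-13],0],
    [[-8,6,-13],0],
    [[-12,10,-13],0],
    [[-13,14,-13],0],
    [[-13,18,-13],0],
    [[-13,18,-13],0],
  ],
)

```text
time_s: 12.6
tool_pos: [0.4629, -0.2203, 0.2185]
tcp_rot: [3.137, -0.001, 0.034]
wrist_force: [0.5, 0.8, -1.1]
width: 0.0006
gripper_force: 0.0
```

```bash
python3 - <<'E'
from h import *
a=env.snapshot("side");b=env.snapshot("top")
c=np.vstack([cv2.resize(a[120:270,190:390],(600,300) if 0 else (400,300)),cv2.resize(b[155:305,220:420],(400,300))])
cv2.imwrite("pics/f4.png",c[:,:,::-1])
for c in("side","top"):
    for n,z in(("drawer_left_lip",.036),("drawer_right_lip",.036),("lid_edge",.091),("stain_jar",0),("oil_bottle",0),("slide_mailer",0)):
        r=env.pinpoint(c,n)
        if r:print(c,n,r[0]["score"],at_z(c,r[0]["location"],z).round(4))
steps([],0)
E
```

```text
side drawer_left_lip 0.55 [0.5401 0.0225 0.036 ]
side drawer_right_lip 0.7 [ 0.542  -0.0792  0.036 ]
side lid_edge 0.64 [ 0.5553 -0.0247  0.091 ]
side stain_jar 0.81 [ 0.5736  0.158  -0.    ]
side oil_bottle 0.54 [0.7054 0.1636 0.    ]
side slide_mailer 0.43 [ 0.6471 -0.2031  0.    ]
top drawer_left_lip 0.58 [0.5375 0.0192 0.036 ]
top drawer_right_lip 0.68 [ 0.6337 -0.0187  0.036 ]
top lid_edge 0.95 [ 0.5539 -0.0314  0.091 ]
top stain_jar 0.69 [0.5746 0.1548 0.    ]
top oil_bottle 0.84 [0.6961 0.1551 0.    ]
top slide_mailer 0.78 [ 0.6358 -0.1974  0.    ]
t 13.3 p [ 0.46476497 -0.21207716  0.21825869] rot [ 3.14149007e+00 -1.32304133e-04  4.63644226e-02] f [-0.40295501 -0.31401297  0.7597657 ]
```

View pics/f4.png

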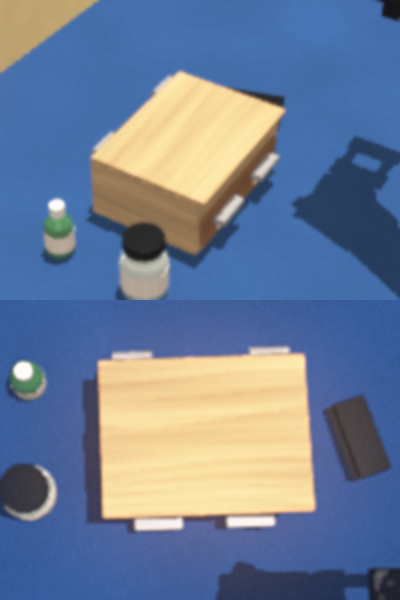

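The lid lies flat, both lips stick out equally from under it, and the jar, bottle and mailer haven't moved. During the push, both fingers carried balanced load against the stops.

```bash
python3 -c "
from h import *
print(env.job_done())"
```

```text
the job is handed in; nothing more can be done
None
```

Both drawers are pushed home and the lid lies flat shut; the jar, bottle and mailer look unmoved in the final pictures, and the job was handed in at about 13 s, with no verdict shown.

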